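# Restart the board tester after a trip

### The job

Bring the board tester back up using only the closed fingertips: press the blue reset key all the way down and let it go, then push the black rocker on the power box fully over to ON by pressing down its half with the white bar, then press the green start key all the way down, keep it down for two seconds and let it go. Do not press the red stop key, do not press green while the power is off or blue once it is on, and leave the board in its nest and the loose things on the bench where they are, with nothing picked up.

Things in the scene. Friction and masses are not known exactly. Their poses are not given: they have to be found in the camera images.
- tester: the board tester: a low grey box with a black deck, fixed to the bench, 150 mm (its x) by 190 mm (its y), deck 40 mm above the bench. Origin under its centre, z up. Along its front (its x = -45 mm) stand three keys, blue, green and red, 60 mm apart (its y = -60, 0, +60 mm), in any order; behind them (its x = +33 mm) is a white-rimmed nest, 7 mm high, with a green circuit board
- blue_key_top (a point): centre of the pressing face of the blue push key (reset): a round key 30 mm across in a grey housing, on the tester's deck. At rest the face is 63 mm above the bench. Closed fingertips pressed straight down on it move it 7 mm to its stop; it starts to move at 1.5 N, bottoms at 5 N and springs back when let go
- blue_key (a joint): travel of the blue key in m: 0 at rest, 0.007 fully down
- green_key_top (a point): centre of the pressing face of the green push key (start): a round key 30 mm across in a grey housing, on the tester's deck. At rest the face is 63 mm above the bench. Closed fingertips pressed straight down on it move it 7 mm to its stop; it starts to move at 1.5 N, bottoms at 5 N and springs back when let go
- green_key (a joint): travel of the green key in m: 0 at rest, 0.007 fully down
- red_key_top (a point): centre of the pressing face of the red push key (stop; not to be pressed): a round key 30 mm across in a grey housing, on the tester's deck. At rest the face is 63 mm above the bench. Closed fingertips pressed straight down on it move it 7 mm to its stop; it starts to move at 1.5 N, bottoms at 5 N and springs back when let go
- red_key (a joint): travel of the red key in m: 0 at rest, 0.007 fully down
- power_box: the power box: a grey box 110 mm (its x) by 64 mm (its y), 24 mm high, fixed to the bench, at any yaw, with a thin bright frame (top 27 mm above the bench) round a black rocker. Origin under its centre, z up
- rocker_marked_half (a point): point on top of the rocker at the white bar (28 x 12 mm, across the rocker), 22 mm from the pivot, on the half to be pressed down for ON (towards the power box's +x). OFF: this half tilted up by 0.21 rad, the point about 41 mm above the bench; ON: tilted down by 0.21 rad, about 32 mm. Pressing straight down here takes 2 to 6 N until it meets its stop
- rocker_plain_half (a point): the same point on the rocker's plain half (towards the power box's -x). The rocker is a flat paddle 64 mm long (along the box's x), 34 mm wide; its pivot is 32 mm above the bench over the box's centre, its top face 5 mm above the pivot
- rocker (a joint): rocker angle in rad: 0 is OFF (white-bar half up), 0.42 is fully ON (white-bar half down); it starts at or close to OFF, has friction but no spring, and stays where it is left
- board: green circuit board, 61 x 91 x 12 mm, lying loose in the tester's nest; origin at the centre of its underside. Not to be moved
- cup_screws: white cup of screws, 58 mm across, 26 mm high, loose on the bench just behind the tester; origin at the centre of its underside. Not to be moved
- tape_roll: amber roll of tape lying flat, 62 mm across, 19 mm high, loose on the bench beyond the power box; origin at the centre of its underside. Not to be moved

How it is judged:
By the outcome, as a careful person would: the job done as asked, in the order asked, and still so for the second after the job is handed in, with the robot touching nothing.
It also fails if it takes over 45 s, if anything falls off the work surface, if the arm or the gripper's body presses on something with over 40 N, if the wrist force passes 120 N, or if a joint passes its speed limit or range.

### The arm

A 6-joint arm with a two-finger parallel gripper is mounted at the origin on a cart in front of the work surface, level with it; the furniture and walls round the work are solid. World frame = base frame: x ahead of the robot, y to its left, z up, the work surface at z = 0. Lengths are in m, angles in rad, forces in N, time in s.
With the tool pointing down it reaches from about 0.35 to 0.775 m from the base axis. Payload 5.5 kg.
Tool frame: the origin (TCP) lies between the finger pads; the fingertips stand 17 mm ahead of it and the grasp point (between the pads) lies 2 mm behind it (env.finger_overhang is the distance from the TCP to the fingertips, in m); z points along the fingers, y is the line along which they close (so a half turn about z gives the same grasp; the last joint's range is limited). The gripper opens to 85 mm and grips with 20 to 120 N. Pads are 22 mm wide; open, the fingers measure 114 mm over their backs; the gripper's body (76 mm by 85 mm) begins 54 mm behind the grasp point. The pads swing forward as they close: fully open they stand 13 mm farther back than shut.
Start: joints at [1.136, 0.313, 0.046, 1.304, 0, 1.431], TCP at [0.167, 0.55, 0.248] pointing down, gripper open.
Joint ranges: [-2.76, 2.76], [-0.86, 1.69], [-1.03, 1.26], [-2.2, 2.34], [-1.47, 1.5], [-3.14, 3.14]. Speed limits (rad/s): [2.57, 2.57, 3.14, 3.14, 3.14, 3.14].

### API

Orientations are given as a unit quaternion [w, x, y, z].
In Python, from workcell import env gives the robot as it stands. The module is installed in compiled form; this text tells all that it offers.
- The arm moves only by the shell command python3 -m pendant 'ROWS' [FORCE]. ROWS is JSON, a list of rows, each a list of 5 numbers: the gripper's target within -1 to 1 (fully open at 1, half-way at 0, shut at -1), then the shift along the tool's x, y, z in m, then the turn about the tool's z in rad. A call has 1 to 8 rows; each row shifts and turns the commanded pose from where the row before left it, along the tool's axes as they then stand; what a row does not reach is not made up. A row lasts 1/8 s, in which the tool goes at most 62.5 mm and 10.7 degrees, less where a joint would pass 70% of its speed; a pose out of reach is approached as far as the arm can. A call with a gripper value outside its range is refused whole. The fingers move at their own pace and stop on an object; FORCE is the grip in N (left out, the last holds). Time passes only in rows, so rows that do not move let the fingers close. It gives the time, the measured TCP pose, the force, the opening and the grip force at its end, in the units of the state.
- env.get_state(): the state, without advancing time (a new reading comes with each control period).
- env.read_camera(name): name is "side" or "top"; returns the picture (420x560x3 uint8, red, green, blue); there is no depth.
- env.calibration(name): a dict with "K" (3x3 intrinsics, pixels), "distortion" ([k1, k2, p1, p2, k3] as OpenCV has them; the pictures are not rectified), "T" (4x4, takes a point from camera to world coordinates). Camera axes: x right, y down, z forward; pixel columns grow to the right and rows downward; lengths in m; the calibration is good to about 2 mm. A picture is of the moment at which its call begins. calibration takes no time and is no camera call.
- env.hand_in(): hands the job in; it is judged then, once.
Trained networks look in the newest picture that a camera, given by its name, has taken for a name from the list of things; names that differ only in an ending like _2 or _b are one class to them, and where a whole thing is asked for, a point or a joint stands for the part that bears it (a point fixed in the world has none). Each returns a list of dicts, best first, with "score" (0 to 1); they miss things now and then, are a little off and sometimes report something else, mostly with a low value. They report only what shows in the picture. A call takes as long as a camera call.
- env.recognise(camera, label): "centre" ([column, row] in pixels, amid what is visible of it).
The state is a dict: "clock": time; "joint_pos": joint angles; "qvel": joint speeds; "tau": joint torques, N m; "tcp_pos": TCP position; "orientation": TCP orientation; "wrist_force": force on the tool from outside, world axes, zero at the start; "ft_torque": the same for the moment, N m; "finger_gap": finger opening in m; "grip_force": force on a finger pad.
Only numpy, scipy, OpenCV 4.12 (cv2) and the standard library are available. Lean on these libraries where they do the work, as an engineer would, in place of code of your own. Each camera call takes 0.05 s, during which the arm holds its last target. There are 200 camera calls.

## Working session

There is one attempt and no reset: what is moved stays moved. The work goes in short steps, Python scripts to look and compute and a shell command to move; the robot and the scene stay as the last step left them, time stands still between calls to the robot, and variables do not carry over. Pictures are saved under pics/ and viewed, at most 10 in all, crops included, and the job is handed in when it is done.

```bash
mkdir -p pics; cat > h.py <<'E'
import numpy as np, cv2
from workcell import env
def ray(cam,px):
    c=env.calibration(cam);K=np.array(c["K"]);d=np.array(c["distortion"]);T=np.array(c["T"])
    u=cv2.undistortPoints(np.array([[px]],float),K,d)[0,0]
    return T[:3,3],T[:3,:3]@np.array([u[0],u[1],1])
def at_z(cam,px,z):
    o,r=ray(cam,px);return (o+r*(z-o[2])/r[2])
def proj(cam,P):
    c=env.calibration(cam);K=np.array(c["K"]);d=np.array(c["distortion"]);W=np.linalg.inv(np.array(c["T"]))
    return cv2.projectPoints(np.array(P,float).reshape(-1,3),cv2.Rodrigues(W[:3,:3])[0],W[:3,3],K,d)[0][:,0]
E
python3 - <<'E'
from h import *
np.set_printoptions(precision=4,suppress=True)
Z=dict(blue_key_top=.063,green_key_top=.063,red_key_top=.063,rocker_marked_half=.041,rocker_plain_half=.032,power_box=.027,board=.05,tape_roll=.019,cup_screws=.026)
for c in("top","side"):
    im=env.read_camera(c);cv2.imwrite(f"pics/{c}0.png",im[:,:,::-1])
    for k,z in Z.items():
        r=env.recognise(c,k)[:2]
        for q in r: print(c,k,round(q["score"],2),np.round(q["centre"],1),at_z(c,q["centre"],z))
s=env.get_state();print(s["clock"],s["tcp_pos"],s["orientation"],s["finger_gap"],env.finger_overhang)
E
```

```text
top blue_key_top 0.67 [270.1 234.7] [ 0.4876 -0.1886  0.063 ]
top green_key_top 0.51 [245.6 237.8] [ 0.4821 -0.1385  0.063 ]
top red_key_top 0.62 [215.3 245.8] [ 0.4668 -0.0767  0.063 ]
top rocker_marked_half 0.65 [371.9 220.4] [ 0.5158 -0.4046  0.041 ]
top rocker_plain_half 0.65 [371.4 221.4] [ 0.5147 -0.4055  0.032 ]
top power_box 0.59 [370.5 219.2] [ 0.5201 -0.4049  0.027 ]
top board 0.59 [241.  204.4] [ 0.5534 -0.1285  0.05  ]
top tape_roll 0.86 [355.3 160.7] [ 0.6524 -0.3796  0.019 ]
top cup_screws 0.72 [203.6 170. ] [ 0.6348 -0.0452  0.026 ]
top cup_screws 0.34 [213.4 247.1] [ 0.4665 -0.0675  0.026 ]
side blue_key_top 0.67 [250.6 207.2] [ 0.4914 -0.1899  0.063 ]
side blue_key_top 0.32 [278.  202.2] [ 0.5506 -0.1641  0.063 ]
side green_key_top 0.64 [247.7 196.3] [ 0.4842 -0.1285  0.063 ]
side red_key_top 0.47 [242.5 191.8] [ 0.4719 -0.101   0.063 ]
side rocker_marked_half 0.73 [267.5 274.5] [ 0.5222 -0.4269  0.041 ]
side rocker_plain_half 0.7 [266.  273.9] [ 0.52  -0.41   0.032]
side power_box 0.91 [263.7 280.7] [ 0.5158 -0.4239  0.027 ]
side board 0.69 [281.6 202.9] [ 0.5598 -0.1376  0.05  ]
side board 0.21 [248.8 210.8] [ 0.4872 -0.1793  0.05  ]
side tape_roll 0.97 [335.5 273.7] [ 0.6449 -0.392   0.019 ]
side cup_screws 0.6 [310.2 203.2] [ 0.6302 -0.0846  0.026 ]
1.0 [0.1671 0.5502 0.2483] [0.     0.1469 0.9892 0.    ] 0.08535191223610195 0.017
```

View pics/top0.png

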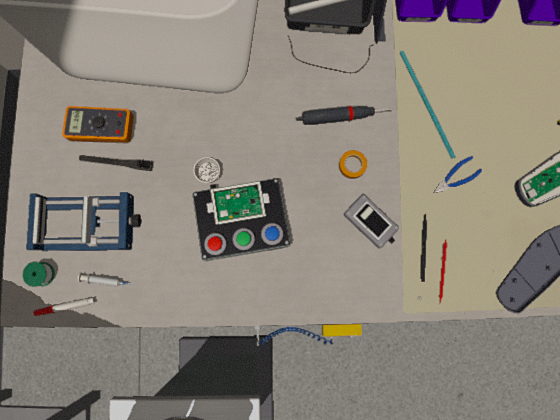

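View pics/side0.png

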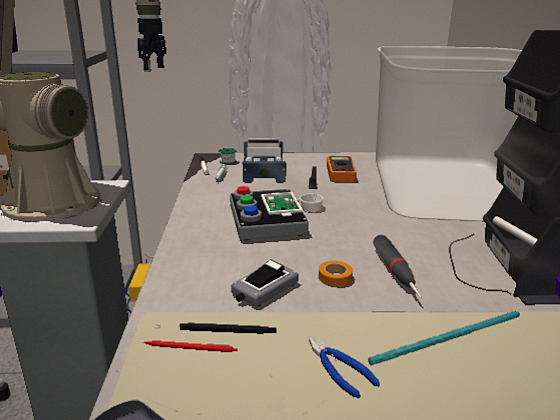

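The top view shows red (214,243), green (243,238) and blue (273,233) from left to right, and the power box at about (371,220). The white bar looks to be near (366,211). I'll segment the colours and enlarge to confirm.

```bash
python3 - <<'E'
from h import *
np.set_printoptions(precision=4,suppress=True)
def blobs(c,box):
    im=cv2.imread(f"pics/{c}0.png");x0,y0,x1,y1=box
    h=cv2.cvtColor(im,cv2.COLOR_BGR2HSV)[y0:y1,x0:x1];H,S,V=cv2.split(h)
    for n,m in dict(red=((H<8)|(H>172)),green=(H>45)&(H<85),blue=(H>100)&(H<125)).items():
        m=(m&(S>130)&(V>70)).astype(np.uint8)
        N,_,st,ce=cv2.connectedComponentsWithStats(m)
        for i in range(1,N):
            if st[i,4]>40: p=ce[i]+[x0,y0];print(c,n,st[i],p,at_z(c,p,.063))
blobs("top",(190,175,295,265));blobs("side",(225,180,310,235))
def crop(c,b,k):
    im=cv2.imread(f"pics/{c}0.png")[b[1]:b[3],b[0]:b[2]];return cv2.resize(im,(400,400),interpolation=cv2.INTER_CUBIC)
cv2.imwrite("pics/crop0.png",np.hstack([crop("top",(340,190,400,250),0),crop("side",(225,245,305,325),0)]))
E
```

```text
top red [ 18  62  14  14 158] [214.3418 243.2722] [ 0.472  -0.0747  0.063 ]
top green [ 25  11  46  34 822] [237.9343 202.4842] [ 0.5554 -0.1232  0.063 ]
top green [ 47  57  13  13 144] [243.0208 238.0417] [ 0.4817 -0.1332  0.063 ]
top blue [ 75  52  14  13 145] [271.7655 232.9862] [ 0.491  -0.1921  0.063 ]
side red [12  6 12  9 87] [242.7241 189.6782] [ 0.4721 -0.0877  0.063 ]
side green [15 16 13  8 72] [246.1528 198.6667] [ 0.481  -0.1422  0.063 ]
side green [ 42  16  30  15 174] [280.0287 203.8103] [ 0.5546 -0.1732  0.063 ]
side blue [ 19  26  14   9 106] [250.1604 209.8113] [ 0.4906 -0.2036  0.063 ]
```

View pics/crop0.png

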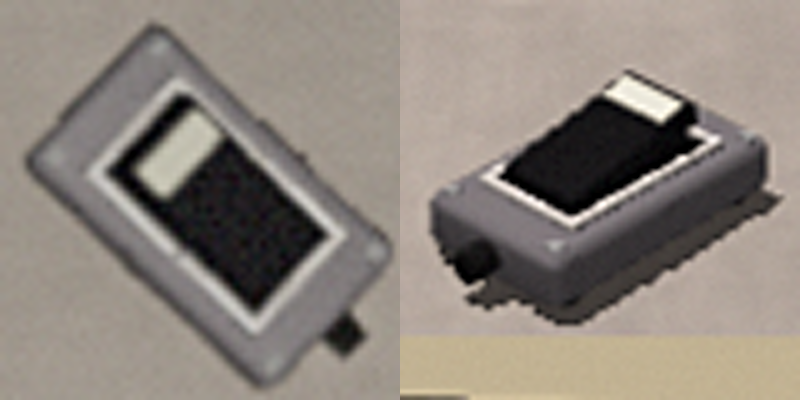

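```bash
python3 - <<'E'
from h import *
np.set_printoptions(precision=4,suppress=True)
bar=at_z("top",(366.6,212.4),.041);cen=at_z("top",(372.2,220.4),.027)
print("top",bar,cen,bar-cen,"side bar",at_z("side",(273.6,263.7),.041))
d=(bar-cen)[:2];print("yaw",np.arctan2(d[1],d[0]),np.linalg.norm(d))
s=env.get_state();w,x,y,z=s["orientation"]
from scipy.spatial.transform import Rotation as R
M=R.from_quat([x,y,z,w]).as_matrix();print(M)
t=s["tcp_pos"]
for a,b in [(t,[.45,.15,.248]),([.45,.15,.248],[.491,-.193,.11]),([.491,-.193,.11],[.482,-.134,.11])]:
    print(M.T@(np.array(b)-a))
for k,p in dict(b=(.491,-.193,.063),g=(.482,-.134,.063),r=(.472,-.075,.063)).items(): print(k,proj("top",p),proj("side",p))
E
```

```text
top [ 0.5331 -0.3941  0.041 ] [ 0.5174 -0.4085  0.027 ] [0.0157 0.0144 0.014 ] side bar [ 0.5338 -0.3909  0.041 ]
yaw 0.7425716068937899 0.02128970630544395
[[-0.9568  0.2906  0.    ]
 [ 0.2906  0.9568  0.0001]
 [-0.      0.0001 -1.    ]]
[-0.387  -0.3007  0.0003]
[-0.1389 -0.3163  0.138 ]
[0.0258 0.0538 0.    ]
b [[272.221  232.9888]] [[250.4117 207.7924]]
g [[243.3875 237.8881]] [[246.6594 197.2456]]
r [[214.4816 243.2713]] [[242.8302 187.6937]]
```

```bash
python3 -m pendant '[[-1,-0.04,-0.032,0,0],[-1,-0.05,-0.038,0,0],[-1,-0.05,-0.038,0,0],[-1,-0.05,-0.038,0,0],[-1,-0.05,-0.038,0,0],[-1,-0.05,-0.038,0,0],[-1,-0.05,-0.038,0,0],[-1,-0.047,-0.041,0,0]]' 20
python3 -m pendant '[[-1,-0.02,-0.045,0,0],[-1,-0.02,-0.045,0,0],[-1,-0.02,-0.045,0.01,0],[-1,-0.02,-0.045,0.02,0],[-1,-0.02,-0.045,0.035,0],[-1,-0.02,-0.045,0.035,0],[-1,-0.019,-0.046,0.038,0],[-1,0,0,0,0]]'
```

```text
clock: 2.0
tcp_pos: [0.4501, 0.1495, 0.2486]
orientation: [0.001, 0.147, 0.989, 0.0]
wrist_force: [0.9, 1.0, 1.0]
finger_gap: 0.0
grip_force: 0.0
clock: 3.0
tcp_pos: [0.4885, -0.1937, 0.1072]
orientation: [-0.002, 0.149, 0.989, 0.001]
wrist_force: [0.5, 0.5, -0.8]
finger_gap: 0.0001
grip_force: 0.0
```

```bash
python3 - <<'E'
from h import *
s=env.get_state();print(s["clock"],s["tcp_pos"],s["wrist_force"])
a=env.read_camera("top")[190:270,180:300,::-1];b=env.read_camera("side")[150:250,210:330,::-1]
cv2.imwrite("pics/c1.png",np.hstack([cv2.resize(a,(400,267),interpolation=2),cv2.resize(b,(320,267),interpolation=2)]))
t=np.array(s["tcp_pos"])-[0,0,.017];print(proj("top",t),proj("side",t))
E
```

```text
3.0 [ 0.48850354 -0.19369469  0.10724194] [ 0.47195899  0.50813892 -0.79805648]
[[272.48949496 232.96964948]] [[248.99966408 196.00147113]]
```

View pics/c1.png

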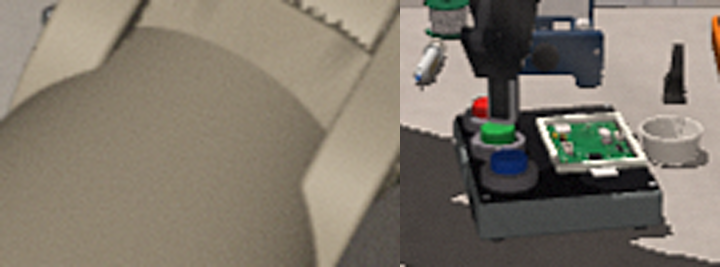

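The side view shows the shut fingertip ending at about (250,195). That matches the (249,196) I predicted for a tip above blue, so I'm pressing down.

```bash
python3 -m pendant '[[-1,0,0,0.015,0],[-1,0,0,0.012,0],[-1,0,0,0.005,0],[-1,0,0,0.003,0],[-1,0,0,0,0]]'
```

```text
clock: 3.72
tcp_pos: [0.49, -0.1908, 0.0755]
orientation: [-0.0, 0.147, 0.989, 0.0]
wrist_force: [-1.3, 2.7, 2.8]
finger_gap: 0.0001
grip_force: 1.8
```

```bash
python3 -m pendant '[[-1,0,0,0.003,0],[-1,0,0,0.002,0],[-1,0,0,0.001,0],[-1,0,0,0,0]]'
```

```text
clock: 4.22
tcp_pos: [0.4904, -0.1913, 0.0726]
orientation: [0.001, 0.147, 0.989, -0.0]
wrist_force: [-7.7, 7.7, 27.7]
finger_gap: 0.0002
grip_force: 14.0
```

```bash
python3 -m pendant '[[-1,0,0,-0.02,0],[-1,0,0,-0.04,0],[-1,-0.025,-0.045,0,0],[-1,-0.025,-0.045,0,0],[-1,-0.025,-0.045,0,0],[-1,-0.026,-0.044,0,0],[-1,0,0,0.03,0],[-1,0,0,0.01,0]]'
python3 -m pendant '[[-1,0,0,0,0],[-1,0,0,0,0]]'
python3 - <<'E'
from h import *
s=env.get_state();print(s["tcp_pos"],s["wrist_force"])
b=env.read_camera("side")[150:310,200:360,::-1]
cv2.imwrite("pics/c2.png",cv2.resize(b,(560,560),interpolation=2))
t=np.array(s["tcp_pos"])-[0,0,.017];print(proj("side",t))
E
```

```text
clock: 5.22
tcp_pos: [0.5335, -0.3923, 0.0868]
orientation: [-0.001, 0.148, 0.989, 0.001]
wrist_force: [-0.6, 0.3, -0.7]
finger_gap: 0.0002
grip_force: 0.0
clock: 5.48
tcp_pos: [0.5352, -0.3918, 0.0904]
orientation: [0.001, 0.146, 0.989, -0.0]
wrist_force: [0.0, 0.7, -1.0]
finger_gap: 0.0002
grip_force: 0.0
[ 0.53517232 -0.39182318  0.09038945] [ 0.00893213  0.6568287  -0.95913026]
[[274.47412954 247.72213278]]
```

View pics/c2.png

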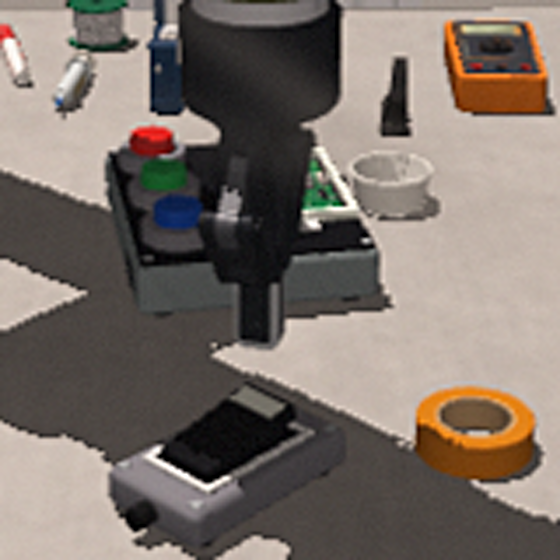

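The tip is at (274,248), directly over the white bar at (275,265), and blue has sprung back up. Next I press the rocker.

```bash
python3 -m pendant '[[-1,0,0,0.02,0],[-1,0,0,0.01,0],[-1,0,0,0.004,0],[-1,0,0,0.003,0],[-1,0,0,0.002,0],[-1,0,0,0,0]]'
```

```text
clock: 6.28
tcp_pos: [0.5353, -0.3919, 0.0508]
orientation: [0.001, 0.147, 0.989, 0.0]
wrist_force: [1.8, 3.6, 3.6]
finger_gap: -0.0003
grip_force: 2.3
```

```bash
python3 -m pendant '[[-1,0,0,0.002,0],[-1,0,0,0.001,0],[-1,0,0,0,0]]';python3 -m pendant '[[-1,0,0,0.001,0],[-1,0,0,0,0]]'
```

```text
clock: 6.65
tcp_pos: [0.5355, -0.3919, 0.05]
orientation: [0.001, 0.147, 0.989, -0.0]
wrist_force: [0.2, 8.3, 16.2]
finger_gap: 0.0003
grip_force: 8.3
clock: 6.9
tcp_pos: [0.5355, -0.392, 0.0499]
orientation: [0.001, 0.147, 0.989, -0.0]
wrist_force: [-0.9, 8.7, 19.4]
finger_gap: 0.0001
grip_force: 10.4
```

```bash
python3 -m pendant '[[-1,0,0,0.002,0],[-1,0,0,0,0]]';python3 -m pendant '[[-1,0,0,-0.03,0],[-1,0,0,-0.06,0],[-1,0.025,0.046,0,0],[-1,0.025,0.046,0,0],[-1,0.025,0.046,0,0],[-1,0.025,0.046,0,0],[-1,0.026,0.047,0,0],[-1,0,0,0,0]]'
python3 - <<'E'
from h import *
s=env.get_state();print(s["tcp_pos"],s["wrist_force"])
b=env.read_camera("side")[150:310,200:360,::-1];a=env.read_camera("top")[190:250,340,::-1]
a=env.read_camera("top")[190:250,340:400,::-1]
cv2.imwrite("pics/c3.png",np.hstack([cv2.resize(b,(400,400),interpolation=2),cv2.resize(a,(400,400),interpolation=2)]))
t=np.array(s["tcp_pos"])-[0,0,.017];print(proj("side",t))
E
```

```text
clock: 7.15
tcp_pos: [0.5356, -0.392, 0.0495]
orientation: [0.002, 0.147, 0.989, -0.001]
wrist_force: [-4.1, 10.5, 28.8]
finger_gap: 0.0001
grip_force: 14.8
clock: 8.15
tcp_pos: [0.4793, -0.1319, 0.134]
orientation: [-0.001, 0.145, 0.989, -0.0]
wrist_force: [0.5, -0.8, 0.9]
finger_gap: -0.0003
grip_force: 0.0
[ 0.47926192 -0.13187094  0.13398606] [ 0.52585957 -0.82690746  0.92707089]
[[244.94186484 174.02987646]]
```

View pics/c3.png

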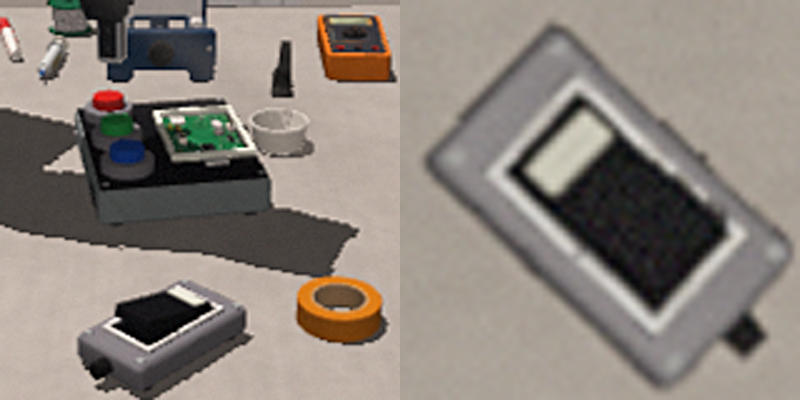

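The rocker has gone over: the white-bar half is down and the plain half is up. Now green, held for more than 2 s.

```bash
python3 -m pendant '[[-1,0,0,0.03,0],[-1,0,0,0.016,0],[-1,0,0,0,0],[-1,0,0,0.006,0],[-1,0,0,0.005,0],[-1,0,0,0.004,0],[-1,0,0,0.003,0],[-1,0,0,0.002,0]]'; python3 -m pendant '[[-1,0,0,0,0]]'
```

```text
clock: 9.3
tcp_pos: [0.4823, -0.1354, 0.0724]
orientation: [0.002, 0.147, 0.989, -0.001]
wrist_force: [-11.9, 2.4, 44.7]
finger_gap: 0.0001
grip_force: 22.0
clock: 9.43
tcp_pos: [0.4822, -0.1354, 0.0725]
orientation: [0.002, 0.147, 0.989, -0.001]
wrist_force: [-8.7, 0.3, 32.7]
finger_gap: -0.0001
grip_force: 16.6
```

```bash
python3 -m pendant '[[-1,0,0,0,0],[-1,0,0,0,0],[-1,0,0,0,0],[-1,0,0,0,0],[-1,0,0,0,0],[-1,0,0,0,0],[-1,0,0,0,0],[-1,0,0,0,0]]'; python3 -m pendant '[[-1,0,0,0,0],[-1,0,0,0,0],[-1,0,0,0,0],[-1,0,0,0,0],[-1,0,0,0,0],[-1,0,0,0,0],[-1,0,0,0,0],[-1,0,0,0,0]]'; python3 -m pendant '[[-1,0,0,0,0],[-1,0,0,-0.02,0],[-1,0,0,-0.04,0],[-1,0,0,-0.05,0],[-1,0,0,-0.03,0],[-1,0,0,0,0],[-1,0,0,0,0]]'
python3 - <<'E'
from h import *
b=env.read_camera("side")[150:310,200:360,::-1]
cv2.imwrite("pics/c4.png",cv2.resize(b,(500,500),interpolation=2))
E
```

```text
clock: 10.42
tcp_pos: [0.4822, -0.1354, 0.0725]
orientation: [0.002, 0.147, 0.989, -0.001]
wrist_force: [-8.6, 0.3, 33.2]
finger_gap: 0.0003
grip_force: 16.4
clock: 11.42
tcp_pos: [0.4822, -0.1354, 0.0725]
orientation: [0.002, 0.147, 0.989, -0.001]
wrist_force: [-9.4, 0.4, 32.5]
finger_gap: 0.0002
grip_force: 16.4
clock: 12.3
tcp_pos: [0.4807, -0.134, 0.2074]
orientation: [-0.001, 0.147, 0.989, 0.0]
wrist_force: [0.1, 0.9, -0.2]
finger_gap: 0.0001
grip_force: 0.0
```

View pics/c4.png

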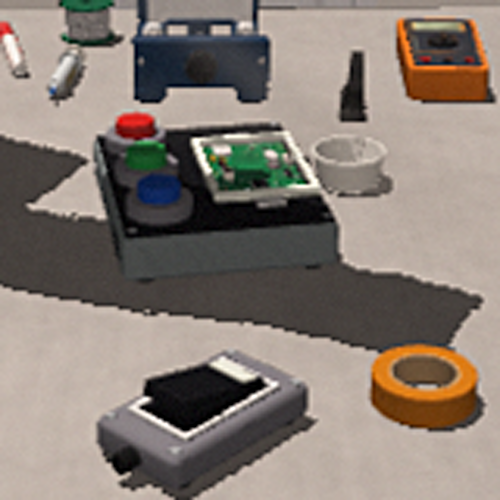

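All three keys are back up, the rocker is at ON, and the board, cup and tape are where they were. The arm is clear of everything.

```bash
python3 -c "
from workcell import env
print(env.hand_in())"
```

```text
the job is handed in; nothing more can be done
None
```

The job is handed in: I pressed blue to its stop and released it, pushed the rocker fully to ON, then held green down for over 2 s and released it; red was not pressed and the loose things stayed where they were.

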